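# Weigh two dosing canisters and dock the full one

### The job

Two look-alike dosing canisters stand on the counter, one full, one used up: set one upright on each pan of the balance and let go of both so that it tips. Then take the one whose pan drops and seat it upright and fully home in the bore of the spring dock, feeling gently for the bore because its plate may sit anywhere along the housing, and leave the other canister standing on its pan. Go gently with balance and dock, and leave everything else on the counter where it is.

Things in the scene. Friction and masses are not known exactly. Their poses are not given: they have to be found in the camera images.
- canister_k: one of two canisters that look exactly alike: upright white plastic cylinder 46 mm in diameter up to 70 mm, sloping to a 26 mm neck with cap, 84 mm high in all, foot edge bevelled 1.5 mm. One weighs 200 to 240 g (full), the other 60 to 80 g (used up); only the balance tells which. Rigid, stands a firm grip (30 N) round the 46 mm body. Origin: centre of its underside, z up along it
- canister_m: one of two canisters that look exactly alike: upright white plastic cylinder 46 mm in diameter up to 70 mm, sloping to a 26 mm neck with cap, 84 mm high in all, foot edge bevelled 1.5 mm. One weighs 200 to 240 g (full), the other 60 to 80 g (used up); only the balance tells which. Rigid, stands a firm grip (30 N) round the 46 mm body. Origin: centre of its underside, z up along it
- balance: steel two-pan balance, fixed to the counter: grey base 100 x 130 x 16 mm, column in the middle, straight beam along its own y with a pan at each end, 110 mm either side of the column. A parallel linkage keeps both pans level. Its pivot is delicate: more than 15 N on the balance spoils it. Origin: counter level, centre of the base
- beam (a joint): tilt of the beam, rad: 0 level (rests there empty), positive when the left pan is down, rigid stops at -0.15 and +0.15, where the pans are 16 mm below or above level. Sprung: full tilt takes about 1.1 N on a pan. The full canister, alone or against the used-up one, takes its pan right to the stop within 1 s; the used-up one alone tilts it only about 0.08 to 0.11
- pan_left (a point): left pan (+y end of the balance): centre of its flat floor, on which a canister stands. Dish 80 mm across outside, 70 mm inside, rim 5 mm above its floor. Floor 93 mm above the counter when level. Goes up and down with the beam but stays level
- pan_right (a point): right pan (-y end of the balance), the same as the left
- dock: spring dosing dock, fixed to the counter: white open-topped housing 90 mm (x) by 134 mm (y), walls 40 mm high; on its +x side a block 30 mm wide and 30 mm high with two pipe stubs up to 57 mm high. A grey bore plate stands in it. More than 20 N on the dock spoils it. Origin: counter level, centre of the housing; z up
- dock_mid (a point): point fixed to the dock over the housing's centre, 50 mm up, level with the top of the unloaded bore plate: grey, flat, 74 (x) by 76 (y) by 22 mm, fixed anywhere from -15 to +15 mm along the dock's y from this point (not told where; it cannot be pushed along). Through its middle, at the dock's x = 0, one round blind bore 48 mm across, 18 mm deep, mouth bevelled 1 mm
- dock_floor (a point): point fixed to the dock, 32 mm above the counter: height of the bore's floor, unloaded. The plate is on springs: yields downwards from about 2 N, then 0.8 N per mm, to a rigid stop after 12 mm; it springs up again round a foot that slides over the bore. A canister fully home and let go has its underside 30 to 33 mm above the counter; standing beside the bore, 48 to 50
- hose_washer: bystander, leave alone: black rubber ring, 36 mm across, 6 mm thick. Origin: centre of its underside
- scrub_brush: bystander, leave alone: brush 170 mm long lying along its x. Origin: underside, mid-length
- scoop_cup: bystander, leave alone: small white open cup, 56 mm across, 50 mm high. Origin: centre of its underside
- softener: bystander, leave alone: white bottle, 68 mm across, 190 mm high. Origin: centre of its underside
- tablet_jar: bystander, leave alone: glass jar with a steel lid, 72 mm across, 100 mm high. Origin: centre of its underside
- soap_bar: bystander, leave alone: white soap bar 75 x 50 x 25 mm. Origin: centre of its underside
- bucket: bystander, leave alone: black open tub, 150 mm across, 130 mm high. Origin: centre of its underside
Not all that is in view belongs to the job. Leave any blue or red look-alike of the canister_m alone.

How it is judged:
By the outcome, as a careful person would: the job done as asked, in the order asked, and still so for the second after the job is handed in, with the robot touching nothing.
It also fails if it takes over 72 s, if anything falls off the work surface, if the arm or the gripper's body presses on something with over 40 N, if the wrist force passes 120 N, or if a joint passes its speed limit or range.

### The arm

A 7-joint arm with a two-finger parallel gripper is mounted at the origin on the work surface. World frame = base frame: x ahead of the robot, y to its left, z up, the work surface at z = 0. Lengths are in m, angles in rad, forces in N, time in s.
With the tool pointing down it reaches from about 0.4 to 0.9 m from the base axis. Payload 5.6 kg.
Tool frame: the origin (TCP) lies midway between the tips of the shut fingers; the grasp point (between the pads) lies 19 mm behind it; z points along the fingers, y is the line along which they close (so a half turn about z gives the same grasp; the last joint's range is limited). The gripper opens to 92 mm and grips with 3 to 60 N. Pads are 20 mm wide; open, the fingers measure 128 mm over their backs; the gripper's body (75 mm by 189 mm) begins 69 mm behind the grasp point.
Start: joints at [1.086, 0.468, -0.012, 1.603, 0.006, 1.071, -0.056], TCP at [0.278, -0.588, 0.215] pointing down, gripper open.
Joint ranges: [-2.53, 2.53], [-0.31, 2.02], [-1.57, 1.55], [0.28, 2.44], [-1.29, 4.43], [0.15, 1.84], [-2.92, 2.92]. Speed limits (rad/s): [2.57, 2.57, 3.14, 3.14, 3.14, 3.14, 3.14].

### API

Orientations are given as a 3x3 rotation matrix whose columns are the frame's x, y, z axes.
In Python, from station import env, effector, solver, viewer, workorder, search_frame, tip_of gives the robot as it stands. Calls block until the motion is done:
- env.reach(position, orientation): joint-space move of the TCP to a pose.
- env.movel(position, frame=None, rate=0.15): straight line of the TCP; frame=None keeps the orientation; rate is the mean speed in m/s.
- env.goto_joints(angles): joint-space move.
- effector.release() and effector.grasp(squeeze=None): open the fingers fully, or close them until they stop; squeeze is the grip in N (None keeps the last).
- env.pause(seconds).
- solver.inverse_kinematics(position, orientation): joint angles nearest the present ones, or None.
- env.sense(): the state.
- viewer.read_camera(name): name is "side" or "top" or "wrist"; returns (picture, depth): 480x640x3 uint8, red, green, blue; 480x640 float32, m along the optical axis (not along the pixel's ray), 0 where there is no reading.
- viewer.camera_info(name): a dict with "intrinsics" (3x3 intrinsics, pixels), "eye" and "rotation" of the camera in the world; the wrist camera has in their place "T_tool_cam" (4x4, takes a point from camera to tool coordinates, whose origin is the TCP and whose axes are the flange's). Camera axes: x right, y up, looking along -z (the intrinsics and any distortion apply to the point x, -y, -z); pixel columns grow to the right and rows downward; lengths in m; the calibration is good to about 2 mm. A picture is of the moment at which its call begins: read the wrist's pose just before it. camera_info takes no time and is no camera call.
A pose or a line that the arm cannot do raises env.PlanningError and nothing moves.
- workorder.finish_job(): hands the job in; it is judged then, once.
Trained networks look in the newest picture that a camera, given by its name, has taken for a name from the list of things; names that differ only in an ending like _2 or _b are one class to them, and where a whole thing is asked for, a point or a joint stands for the part that bears it (a point fixed in the world has none). Each returns a list of dicts, best first, with "score" (0 to 1); they miss things now and then, are a little off and sometimes report something else, mostly with a low value. They report only what shows in the picture. A call takes as long as a camera call. They do not tell look-alikes from the thing itself.
- search_frame(camera, name): "at" ([x, y, z] in m, in world coordinates, good to about 4 mm: the middle of the surface that is visible of it).
- tip_of(camera, name): "at" ([x, y, z] in m, in world coordinates, good to about 4 mm: a listed point, or the origin of a listed thing).
The state is a dict: "t": time; "joint_positions": joint angles; "joint_velocities": joint speeds; "tau": joint torques, N m; "ee_pos": TCP position; "tcp_rot": TCP orientation; "wrist_force": force on the tool from outside, world axes, zero at the start; "moment": the same for the moment, N m; "gripper_width": finger opening in m; "grasp_force": force on a finger pad.
Only numpy, scipy, OpenCV 4.12 (cv2) and the standard library are available. Lean on these libraries where they do the work, as an engineer would, in place of code of your own. Each camera call takes 0.05 s, during which the arm holds its last target. There are 200 camera calls.

## Working session

There is one attempt and no reset: what is moved stays moved. The work goes in short steps, each a Python script; the robot and the scene stay as the last script left them, time stands still between calls to the robot, and variables do not carry over. Pictures are saved under pics/ and viewed, at most 10 in all, crops included, and the job is handed in when it is done.

```bash
mkdir -p pics; ls
python3 - <<'E'
from station import env, effector, solver, viewer, workorder, search_frame, tip_of
import cv2, numpy as np
ims=[]
for c in ("top","side"):
    p,d=viewer.read_camera(c); cv2.imwrite(f"pics/{c}0.png",p[:,:,::-1]); np.save(f"{c}0.npy",d)
    i=viewer.camera_info(c); print(c,{k:np.round(v,3).tolist() if not isinstance(v,str) else v for k,v in i.items()})
    for n in ("canister_k","balance","pan_left","pan_right","dock","dock_mid","dock_floor","scoop_cup","softener","tablet_jar","bucket","soap_bar","scrub_brush","hose_washer"):
        try: print(n,[(np.round(r["at"],3).tolist(),round(r["score"],2)) for r in tip_of(c,n)][:5])
        except Exception as e: print(n,e)
s=env.sense(); print(s)
E
```

```text
pics
top {'intrinsics': [[538.532, 0.0, 315.381], [0.0, 538.532, 245.071], [0.0, 0.0, 1.0]], 'eye': [0.3, -0.062, 1.308], 'rotation': [[-0.014, 0.982, -0.187], [-1.0, -0.017, -0.013], [-0.016, 0.187, 0.982]]}
canister_k [([0.552, -0.091, -0.0], 0.86), ([0.347, -0.02, -0.002], 0.86), ([0.456, -0.075, -0.0], 0.83), ([0.604, 0.016, 0.094], 0.63)]
balance [([0.589, 0.128, 0.0], 0.64), ([0.604, -0.521, -0.003], 0.3)]
pan_left [([0.568, 0.238, 0.088], 0.89)]
pan_right [([0.606, 0.017, 0.095], 0.86)]
dock [([0.582, -0.271, -0.002], 0.95)]
dock_mid [([0.582, -0.269, 0.048], 0.69)]
dock_floor [([0.58, -0.269, 0.028], 0.76)]
scoop_cup [([0.717, -0.074, -0.002], 0.87)]
softener [([0.62, 0.382, -0.002], 0.77)]
tablet_jar [([0.687, -0.408, -0.0], 0.88)]
bucket [([0.602, -0.518, -0.005], 0.7), ([0.578, -0.27, 0.05], 0.35), ([0.58, -0.272, -0.002], 0.19)]
soap_bar []
scrub_brush [([0.407, -0.205, -0.001], 0.93)]
hose_washer [([0.441, 0.059, 0.0], 0.48), ([0.46, -0.072, 0.0], 0.23)]
side {'intrinsics': [[511.359, 0.0, 318.539], [0.0, 511.359, 240.559], [0.0, 0.0, 1.0]], 'eye': [0.314, 0.895, 0.822],
[... 1116 characters left out ...]
[-3.10774687e-04,  1.24277031e-05, -1.98030964e-04,  1.44862357e-03,
       -1.63215702e-05, -3.27916313e-04, -1.66328822e-03]), 'tau': array([-3.07218143e-04, -5.20406806e+01, -1.27617287e-02, -2.44047546e+01,
       -5.66945400e-02,  1.13124313e-02,  6.03533317e-05]), 'ee_pos': array([ 0.27787014, -0.58761345,  0.21457458]), 'tcp_rot': array([[ 9.04008046e-01,  4.27515440e-01, -3.76761367e-05],
       [ 4.27515439e-01, -9.04008046e-01, -4.59806616e-05],
       [-5.37169735e-05,  2.54597579e-05, -9.99999998e-01]]), 'wrist_force': array([ 0.46422108,  0.41309569, -0.28975699]), 'moment': array([ 0.01064278,  0.01548763, -0.01032566]), 'grasp_force': 0.0, 'gripper_width': 0.09188304251559483}
```

View pics/top0.png

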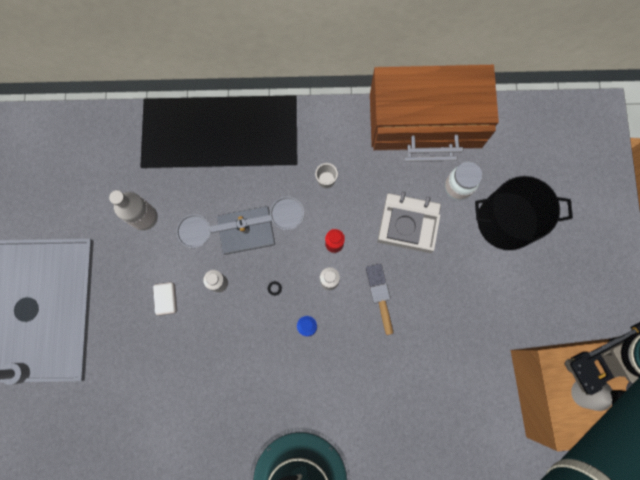

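View pics/side0.png

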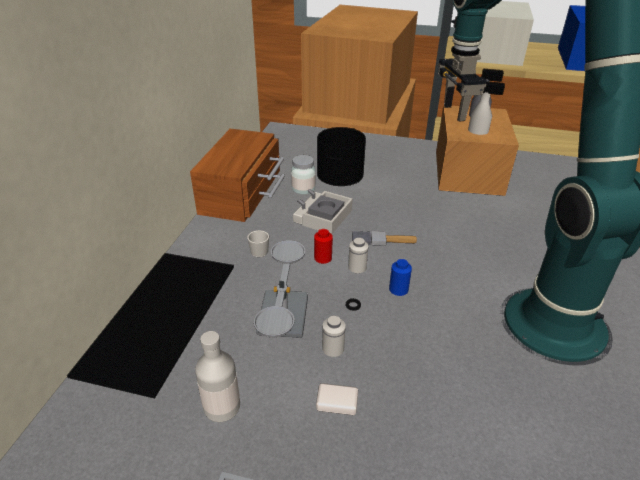

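Top picture: white canister candidates are at (330,277) and (213,281). Look-alikes are red (335,240), blue (307,326), the scoop cup (326,174) and the softener bottle (130,208). There is also a white bottle on the box at far right (590,395). By the description I choose the two white 84 mm ones with a neck. The dock is at (410,222) and the balance at (245,225). The side view agrees: canisters at (333,336) and (358,256).

```bash
cat > h.py <<'E'
from station import env, effector, solver, viewer, workorder, search_frame, tip_of
import cv2, numpy as np
def cloud(d,K,R,eye):
    v,u=np.mgrid[:d.shape[0],:d.shape[1]]
    P=np.stack([(u-K[0,2])/K[0,0]*d,-(v-K[1,2])/K[1,1]*d,-d],-1)
    W=P@np.asarray(R).T+eye; W[d<=0]=np.nan; return W
def fixed(c,d):
    i=viewer.camera_info(c); return cloud(d,np.array(i["intrinsics"]),i["rotation"],np.array(i["eye"]))
def wrist():
    s=env.sense(); p,d=viewer.read_camera("wrist"); i=viewer.camera_info("wrist"); T=np.array(i["T_tool_cam"])
    R=s["tcp_rot"]@T[:3,:3]; e=s["ee_pos"]+s["tcp_rot"]@T[:3,3]
    return p,cloud(d,np.array(i["intrinsics"]),R,e)
def down(yaw): # closing axis (tool y) at angle yaw from world x
    y=np.array([np.cos(yaw),np.sin(yaw),0]); z=np.array([0,0,-1.]); return np.stack([np.cross(y,z),y,z],1)
def near(W,c,r,z0,z1):
    return (np.hypot(W[...,0]-c[0],W[...,1]-c[1])<r)&(W[...,2]>z0)&(W[...,2]<z1)
def st(): 
    s=env.sense(); return round(s["t"],2),np.round(s["ee_pos"],4).tolist(),np.round(s["wrist_force"],2).tolist(),round(s["gripper_width"],4),round(float(np.max(s["grasp_force"])),1)
E
python3 - <<'E'
from h import *
d=np.load("top0.npy"); W=fixed("top",d); p=cv2.imread("pics/top0.png")
for c in ((.456,-.075),(.461,.192),(.552,-.091),(.347,-.02)):
    m=near(W,c,.03,.079,.095); print(c,m.sum(),W[m].mean(0).round(4), np.nanmax(W[near(W,c,.03,.02,.2)][:,2]).round(4),p[m].mean(0).round())
for c in ((.566,.239),(.606,.018)):
    m=near(W,c,.05,.085,.105); (x,y),r=cv2.minEnclosingCircle(W[m][:,:2].astype(np.float32)); print("pan",x,y,r,np.median(W[m][:,2]), W[m].mean(0))
m=near(W,(.58,-.27),.11,.037,.0465); R=cv2.minAreaRect(W[m][:,:2].astype(np.float32)*1000); print("wall",m.sum(),R)
m=near(W,(.58,-.27),.06,.0465,.055); R=cv2.minAreaRect(W[m][:,:2].astype(np.float32)*1000); print("plate",m.sum(),R,W[m].mean(0))
m=near(W,(.58,-.27),.04,.022,.04);print("bore",m.sum(),W[m].mean(0))
i=viewer.camera_info("wrist"); print(i)
a=cv2.resize(p[150:300,190:450],None,fx=3,fy=3,interpolation=cv2.INTER_CUBIC); cv2.imwrite("pics/c1.png",a)
q=env.sense()["joint_positions"]
for n,pos,yw in (("m",(.461,.192,.036),np.pi/2),("k",(.456,-.075,.036),np.pi/2),("L",(.566,.239,.2),.18),("R",(.606,.018,.2),.18),("D",(.58,-.27,.15),np.pi/2)):
    for k in (0,np.pi):
        r=solver.inverse_kinematics(np.array(pos),down(yw+k)); print(n,k,None if r is None else np.round(r,2))
print(st())
E
```

```text
(0.456, -0.075) 108 [ 0.4593 -0.0769  0.0836] 0.0893 [194. 198. 202.]
(0.461, 0.192) 107 [0.4576 0.193  0.0828] 0.0885 [191. 195. 199.]
(0.552, -0.091) 103 [ 0.5508 -0.0911  0.0836] 0.0886 [ 37.  37. 190.]
(0.347, -0.02) 108 [ 0.349  -0.0225  0.0833] 0.0893 [184.  78.  39.]
pan 0.5693783760070801 0.23364266753196716 0.04149241745471954 0.09285434272193493 [0.5691604  0.23653495 0.09314613]
pan 0.6079201698303223 0.023851269856095314 0.04364144802093506 0.09296162641113703 [0.60789286 0.01965587 0.0932594 ]
wall 531 ((592.37646484375, -273.9305725097656), (133.79229736328125, 113.44697570800781), 77.20344543457031)
plate 594 ((583.9260864257812, -261.02227783203125), (76.22599029541016, 74.76043701171875), 77.08175659179688) [ 0.5834789  -0.26220731  0.04996965]
bore 309 [ 0.58401031 -0.26276756  0.03224242]
{'intrinsics': array([[341.43419522,   0.        , 315.37063579],
       [  0.        , 341.43419522, 244.14718674],
       [  0.        ,   0.        ,   1.        ]]), 'T_tool_cam': array([[-9.65156569e-04,  9.69751366e-01,  2.44092926e-01,
         6.72585520e-02],
       [ 9.9
[... 171 characters left out ...]
000000e+00,  0.00000000e+00,  0.00000000e+00,
         1.00000000e+00]])}
m 0 [ 0.11  0.62 -0.72  2.05  0.64  0.7   0.55]
m 3.141592653589793 [-0.09  0.55 -0.46  2.06  0.41  0.62 -2.39]
k 0 [ 0.58  0.53 -0.58  2.14  0.51  0.61  1.2 ]
k 3.141592653589793 [ 0.23  0.46 -0.17  2.16  0.14  0.53 -1.61]
L 0 [ 0.2   0.62 -0.93  1.66  0.54  1.14 -0.7 ]
L 3.141592653589793 [ 0.37  0.86 -1.33  1.66  0.86  1.33  2.22]
R 0 [ 0.39  0.5  -0.64  1.7   0.34  1.06 -0.18]
R 3.141592653589793 [-0.94  0.8   1.35  1.78 -0.82  1.26 -2.34]
D 0 [ 0.83  0.61 -0.64  1.65  0.42  1.01  1.63]
D 3.141592653589793 [ 0.42  0.52 -0.05  1.68  0.03  0.94 -1.21]
(1.5, [0.2779, -0.5876, 0.2146], [0.46, 0.41, -0.29], 0.0919, 0.0)
```

View pics/c1.png

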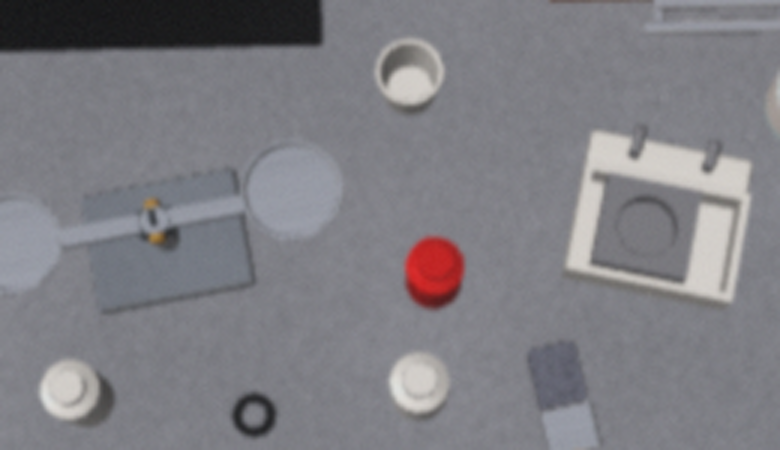

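Confirmed: crop (68,385) and (418,380) are the white canisters with necks, and red at (434,270) is the decoy. The bore shows at crop (645,225). First I'll grasp the left canister and weigh it in the hand.

```bash
cat >> h.py <<'E'
def fz(n=5):
    a=[]
    for _ in range(n): env.pause(.02); a.append(env.sense()["wrist_force"][2])
    return float(np.mean(a))
def pick(xy,zf,yaw,lift):
    R=down(yaw); env.reach(np.array([*xy,zf+.036+.075]),R); b=fz()
    env.movel(np.array([*xy,zf+.036]),rate=.12); effector.grasp(15); print("gripped",st())
    env.movel(np.array([*xy,lift]),rate=.12); w=fz(); print("weight",w-b, st())
E
python3 - <<'E'
from h import *
s=env.sense(); p=s["ee_pos"].copy(); p[2]=.33; env.movel(p,rate=.25)
pick((.4576,.193),0,np.pi/2,.20)
env.reach(np.array([.568,.238,.195]),down(.18)); print(st())
a=[env.sense()["wrist_force"][2]]
for _ in range(8): env.pause(.02); a.append(env.sense()["wrist_force"][2])
print(np.round(a,2))
E
```

```text
gripped (6.64, [0.4577, 0.1935, 0.0362], [0.39, 1.34, 0.91], 0.0457, 15.0)
weight -2.5935343945861087 (8.24, [0.4572, 0.1929, 0.1994], [-0.43, 0.42, -2.6], 0.0459, 15.0)
(9.33, [0.5674, 0.238, 0.1946], [0.23, 0.48, -2.05], 0.0455, 15.0)
[-2.05 -2.2  -2.85 -3.63 -2.35 -2.48 -2.8  -2.16 -2.05]
```

```bash
cat >> h.py <<'E'
def lower(xy,z0,z1,dfmax,step=.002,rate=.03):
    env.movel(np.array([*xy,z0]),rate=.1); b=fz(8); z=z0; tr=[]
    while z>z1+1e-6:
        z-=step; env.movel(np.array([*xy,z]),rate=rate); f=fz(3)-b; tr.append(round(f,1))
        if f>dfmax: break
    print("z",z,"b",round(b,2),tr); return b
E
python3 - <<'E'
from h import *
xy=(.568,.237); lower(xy,.136,.114,3.3)
print(st()); effector.release(); print(st())
env.movel(np.array([*xy,.23]),rate=.15)
p,W=wrist(); cv2.imwrite("pics/w1.png",p[:,:,::-1]); np.save("w1.npy",W); print(st())
E
```

```text
z 0.11399999999999999 b -1.98 [-0.6, -0.1, -0.4, -0.1, 0.1, -0.1, 0.3, 0.6, 0.4, 1.1, 0.7]
(13.64, [0.5681, 0.237, 0.114], [0.14, -0.09, -0.91], 0.0453, 15.0)
(14.45, [0.568, 0.237, 0.114], [-0.47, -0.55, 0.51], 0.0915, 0.0)
(15.43, [0.5674, 0.2365, 0.2288], [-0.04, -0.19, 0.22], 0.0922, 0.0)
```

View pics/w1.png

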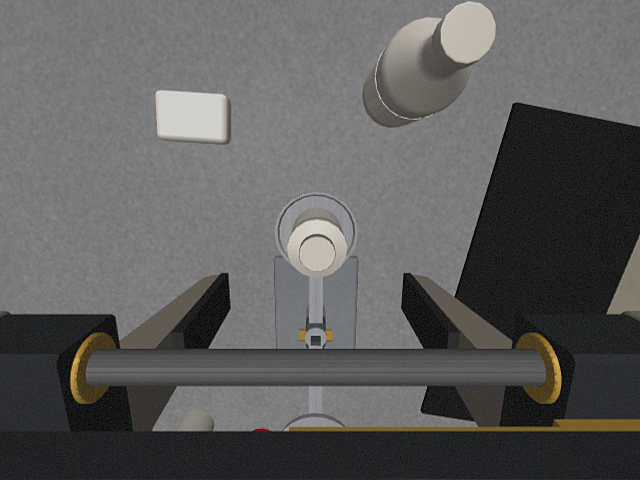

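Picture: the canister stands upright in the left pan, cap at (317,253). Next is the other canister.

Run:
```python
from h import *
W=np.load("w1.npy"); m=near(W,(.568,.237),.03,.12,.2); print("cap",np.nanmax(W[m][:,2]),W[m&(W[...,2]>.155)].mean(0))
pick((.4593,-.0769),0,np.pi/2,.215)
xy=(.607,.019); env.reach(np.array([*xy,.20]),down(.18))
lower(xy,.155,.145,1.2)
print(st()); effector.release()
env.movel(np.array([*xy,.24]),rate=.15); print(st())
p,W=wrist(); np.save("w2.npy",W); cv2.imwrite("pics/w2.png",p[:,:,::-1]); p,d=viewer.read_camera("side"); cv2.imwrite("pics/s2.png",cv2.resize(p[200:400,200:440,::-1],None,fx=2.5,fy=2.5))
for c in ((.607,.019),(.568,.237)):
    for nm,V in (("w",W),("side",fixed("side",d))):
        m=near(V,c,.04,.06,.25); 
        if m.any():
            t=np.nanpercentile(V[m][:,2],98); print(c,nm,t,V[m&(V[...,2]>t-.006)].mean(0))
```

```text
cap 0.16357475244524308 [0.56725949 0.23744897 0.16121691]
gripped (18.52, [0.4593, -0.0769, 0.036], [0.29, 0.68, 0.07], 0.0455, 15.0)
weight -0.9537630628402634 (20.24, [0.459, -0.0768, 0.2145], [0.56, 0.22, -1.08], 0.0454, 15.0)
z 0.145 b -0.75 [0.4, -0.1, 0.2, 0.8, 1.7]
(23.77, [0.6072, 0.0191, 0.1452], [0.53, 0.74, 1.09], 0.0453, 15.0)
(25.36, [0.6064, 0.0187, 0.2392], [-0.0, 0.23, 0.04], 0.0918, 0.0)
(0.607, 0.019) w 0.19519175586073417 [0.60608391 0.02040045 0.19422536]
(0.607, 0.019) side 0.19112514899416663 [0.60712027 0.02331828 0.18993537]
(0.568, 0.237) w 0.08275500229571002 [0.57360581 0.20788668 0.07842666]
(0.568, 0.237) side 0.15893164757750783 [0.56777338 0.23981722 0.15770111]
```

View pics/s2.png

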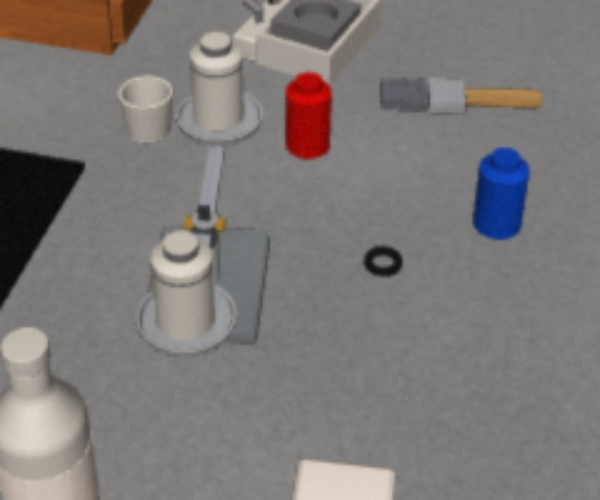

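Side crop: the near (left) pan at (185,320) is down and the right pan at (218,115) is up, with both canisters upright. So the left canister is the full one. I'll measure the bore with the wrist camera, using the same viewing geometry as for the cap.

Run:
```python
from h import *
Y=np.deg2rad(77.2); env.reach(np.array([.584,-.262,.2]),down(Y)); env.movel(np.array([.584,-.262,.118]),rate=.15)
s=env.sense(); p,W=wrist(); np.save("w3.npy",W); cv2.imwrite("pics/w3.png",p[:,:,::-1]); print(st())
np.savez("w3s.npz",p=s["ee_pos"],R=s["tcp_rot"])
env.movel(np.array([.584,-.262,.26]),rate=.2)
c=(.584,-.262); m=near(W,c,.05,.04,.06); zp=np.median(W[m][:,2]); print("plate z",zp)
pl=near(W,c,.06,zp-.0035,zp+.01).astype(np.uint8)
cv2.imwrite("pics/m3.png",pl*255)
ho=cv2.morphologyEx(((W[...,2]<zp-.0035)&near(W,c,.04,0,.1)).astype(np.uint8),cv2.MORPH_OPEN,np.ones((3,3)))
cs,_=cv2.findContours(ho,cv2.RETR_EXTERNAL,cv2.CHAIN_APPROX_NONE); k=max(cs,key=cv2.contourArea); print(cv2.contourArea(k),cv2.fitEllipse(k))
i=viewer.camera_info("wrist");K=np.array(i["intrinsics"]);T=np.array(i["T_tool_cam"]);R=s["tcp_rot"]@T[:3,:3];e=s["ee_pos"]+s["tcp_rot"]@T[:3,3]
uv=k[:,0].astype(float); r=np.c_[(uv[:,0]-K[0,2])/K[0,0],-(uv[:,1]-K[1,2])/K[1,1],-np.ones(len(uv))]@R.T
X=e+r*((zp-e[2])/r[:,2])[:,None]
A=np.c_[2*X[:,:2],np.ones(len(X))]; q=np.linalg.lstsq(A,(X[:,:2]**2).sum(1),rcond=None)[0]; rad=np.sqrt(q[2]+q[0]**2+q[1]**2)
res=np.hypot(*(X[:,:2]-q[:2]).T)-rad
print("bore",q[:2],"r",rad,"res",res.std(),np.abs(res).max(),"in tool",s["tcp_rot"].T@(np.array([*q[:2],zp])-s["ee_pos"]))
# plate rect
P=W[pl>0][:,:2].astype(np.float32); print(cv2.minAreaRect(P*1000))
```

```text
(27.54, [0.585, -0.2618, 0.1192], [0.09, -0.16, -0.08], 0.0925, 0.0)
plate z 0.05073692894399644
3046.0 ((316.5289611816406, 250.63214111328125), (60.905025482177734, 63.67673110961914), 90.11608123779297)
bore [ 0.58140141 -0.26090363] r 0.022994222967169377 res 0.00033458257140169196 0.0018785506727506014 in tool [ 3.47928183e-03 -9.67604949e-05  6.79965454e-02]
((592.985107421875, -263.53851318359375), (76.24116516113281, 96.52725219726562), 76.98483276367188)
```

View pics/w3.png

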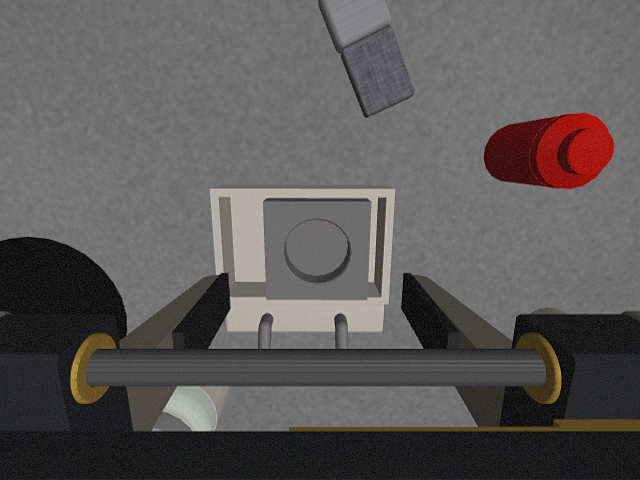

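Picture: the bore in the plate is at (317,250), between the fingers, and the plate sits off-centre along the housing. Now I'll pick up the full canister and feel for the bore.

```bash
cat >> h.py <<'E'
YD=np.deg2rad(77.2)
def fw(n=4):
    a=[]
    for _ in range(n): env.pause(.02); a.append(env.sense()["wrist_force"])
    return np.mean(a,0)
E
python3 - <<'E'
from h import *
env.reach(np.array([.45,.05,.28]),down(.18)); env.reach(np.array([.568,.237,.2288]),down(.18)); env.pause(.2)
s=env.sense(); p,W=wrist(); m=near(W,(.568,.237),.03,.12,.2); t=np.nanpercentile(W[m][:,2],90); m&=W[...,2]>t-.003
c=W[m].mean(0); print("cap",c,t,m.sum(),"tool",s["tcp_rot"].T@(c-s["ee_pos"]))
xy=np.array([.568,.237]); ex=down(.18)[:2,0]; xy=xy+ex*((c[:2]-xy)@ex); print(xy)
env.movel(np.array([*xy,.114]),rate=.12); effector.grasp(15); print(st())
env.movel(np.array([*xy,.15]),rate=.04); env.movel(np.array([*xy,.28]),rate=.2)
env.reach(np.array([.47,.0,.28]),down(.8)); env.reach(np.array([.5822,-.2605,.16]),down(YD)); env.movel(np.array([.5822,-.2605,.095]),rate=.1)
env.pause(.15); b=fw(8); np.save("b.npy",b); print("base",b,st())
z=.095
for _ in range(30):
    z-=.001; env.movel(np.array([.5822,-.2605,z]),rate=.03); f=fw(3)-b; print(round(z,4),f.round(1).tolist(),end=" ")
    if f[2]>2.8 or np.hypot(f[0],f[1])>5: break
print(st())
E
```

```text
cap [0.56736926 0.23711281 0.16139949] 0.16176395921079692 1034 tool [ 0.00217844 -0.00095747  0.06830957]
[0.56795991 0.23722029]
(32.74, [0.5681, 0.2372, 0.114], [0.71, 0.08, -0.9], 0.0459, 15.0)
base [ 0.3100611   0.07300408 -2.32802811] (37.86, [0.5824, -0.2606, 0.0955], [-0.38, 0.32, -2.05], 0.0462, 15.0)
0.094 [-0.1, -0.0, 0.5] 0.093 [-0.4, 0.0, 0.0] 0.092 [-0.8, 0.2, -0.5] 0.091 [-0.3, 0.3, -0.1] 0.09 [-0.7, -0.5, -0.1] 0.089 [-0.3, 0.0, 0.2] 0.088 [-0.2, -0.4, 0.2] 0.087 [-0.2, -0.2, 0.4] 0.086 [-0.3, -0.1, -0.2] 0.085 [-0.2, 0.1, -0.1] 0.084 [0.2, -0.1, -0.1] 0.083 [0.4, -0.2, -0.4] 0.082 [0.2, 0.3, 0.0] 0.081 [0.2, 0.0, -0.3] 0.08 [0.5, -0.6, -0.0] 0.079 [-0.1, -0.0, -0.2] 0.078 [0.4, -0.4, -0.1] 0.077 [1.0, -0.6, 0.3] 0.076 [0.4, -0.3, -0.3] 0.075 [0.3, -0.3, -0.4] 0.074 [0.6, -0.2, -0.4] 0.073 [0.8, -0.4, -0.1] 0.072 [0.4, -0.0, -0.1] 0.071 [0.5, 0.1, -0.0] 0.07 [0.4, -0.5, -0.6] 0.069 [0.3, -0.1, 2.5] 0.068 [0.8, -0.3, 2.9] (45.96, [0.5823, -0.2605, 0.0682], [0.98, 0.09, 0.47], 0.0457, 15.0)
```

It went straight into the bore, with floor contact at TCP 0.069. Releasing and checking.

Run:
```python
from h import *
effector.release(); env.movel(np.array([.5822,-.2605,.19]),rate=.12); env.movel(np.array([.50,-.27,.34]),rate=.25); env.reach(np.array([.45,-.38,.34]),down(YD)); env.pause(.2)
print(st())
for n in ("top","side"):
    p,d=viewer.read_camera(n); V=fixed(n,d); cv2.imwrite(f"pics/f_{n}.png",cv2.resize(p[150:350,180:500,::-1],None,fx=2.3,fy=2.3))
    for c in ((.582,-.261),(.607,.019),(.551,-.091)):
        m=near(V,c,.03,.06,.25)
        if m.any(): t=np.nanpercentile(V[m][:,2],95); k=V[m&(V[...,2]>t-.006)]; print(n,c,t.round(4),k.mean(0).round(4))
```

```text
(49.52, [0.4508, -0.3784, 0.3399], [0.45, 0.19, -0.25], 0.0919, 0.0)
top (0.582, -0.261) 0.1178 [ 0.5829 -0.2605  0.1158]
top (0.607, 0.019) 0.1659 [0.6079 0.0191 0.1647]
top (0.551, -0.091) 0.0862 [ 0.5504 -0.091   0.084 ]
side (0.582, -0.261) 0.1131 [ 0.5812 -0.2565  0.112 ]
side (0.607, 0.019) 0.1625 [0.6065 0.0228 0.1618]
side (0.551, -0.091) 0.0823 [ 0.5495 -0.0874  0.0808]
```

View pics/f_side.png

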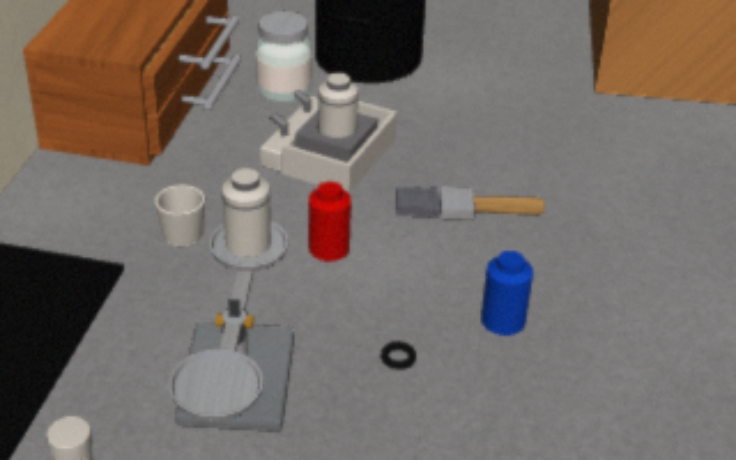

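View pics/f_top.png

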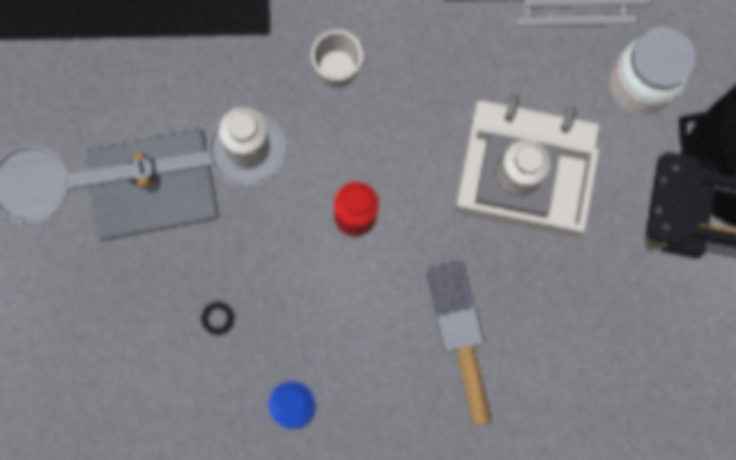

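Both crops agree: the canister is upright in the dock, side crop (338,105) and top crop (526,165). Its cap is about 31 mm above that of the red can on the counter, so it is fully home. The other stands on the right pan at side crop (247,220), and nothing else has moved.

```bash
python3 -c "
from station import workorder; print(workorder.finish_job())"
```

```text
the job is handed in; nothing more can be done
None
```

The full canister (its left pan dropped) is seated upright and fully home in the dock bore, the used-up one is still standing on the right pan, and the job was handed in at about 50 s.

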